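Clear and start the glue timer

TASK

The wooden block has just been glued and clamped, so its setting time must be counted on the yellow timer. With the gripper shut, use the fingertips to press the yellow timer's red button lightly and let it spring back up, then press its green button lightly in the same way, and withdraw. Do not lift or shift the yellow timer, and do not touch the blue timer, the clamped block, the tape roll or the cup of markers.

Things in the scene. Friction and masses are not known exactly. Their poses are not given: they have to be found in the camera images.
- timer_yellow: The desk timer to use: a loose flat yellow box, 85 (x) x 150 (y) x 28 mm high, 0.25 kg, lying flat on the bench on a non-slip rubber underside. Origin: centre of the underside; z up. On its top are a dark display along the +x half and two round buttons on the -x half: red (clear) at x = -20, y = +40 mm and green (start) at x = -20, y = -40 mm. Its yaw varies by up to about 0.5 rad.
- timer_blue: A second timer, the same in every way but with a blue case (with its own red and green button, not to be touched). Origin and axes as for the yellow one. The two change places at random.
- clear_yellow_top (a point): Centre of the top face of the yellow timer's red button, a round cap 28 mm across whose top stands 40.5 mm above the bench (12 mm above the case) when up; moves down with it; axes as the timer's.
- start_yellow_top (a point): Centre of the top face of the yellow timer's green button, otherwise the same as the red one. The two buttons are 80 mm apart, centre to centre.
- clear_yellow (a joint): Press depth of the yellow timer's red button, m: 0 up, 0.008 fully down; it counts as pressed beyond 0.003. A spring pushes back with about 1 N at the start of the travel, 3.6 N at 3 mm and 8 N fully down (about 0.9 N per mm), and brings it back up when let go. Lightly means a few newtons; driving it against its stop with more than 30 N is too hard.
- start_yellow (a joint): Press depth of the yellow timer's green button; same travel, spring and pressing point as the red one.
- clear_blue (a joint): Press depth of the blue timer's red button, m (0 up, 0.008 down): leave it up.
- start_blue (a joint): Press depth of the blue timer's green button, m (0 up, 0.008 down): leave it up.
- block: Loose bystander: two wooden strips glued side by side, together 100 x 45 x 40 mm high, held in a lying stainless steel G-clamp; overall 118 (x, -50 to +68) x 139 (y, -49 to +90) mm, 40 mm high. Origin: centre of the wood's underside.
- tape: Loose bystander: roll of brown kraft tape lying flat, 100 mm across, 48 mm high. Origin: centre of the underside.
- cup: Loose bystander: white ceramic cup, 78 mm across and 95 mm high, with five fluorescent markers that reach up to 142 mm above the bench and lean out to 40 mm from its axis. Origin: centre of the underside.

How it is judged:
On the way, in this order (a step that is already met when the one before it is completed fails the run):
1. the yellow timer's red button is pressed by the fingers, beyond 3 mm (value of joint clear_yellow above 0.003 m and contact force between the fingers and timer_yellow above 0.5 N), for 0.05 s.
2. the red button is let back up (value of joint clear_yellow below 0.001 m), for 0.05 s.
3. the yellow timer's green button is pressed by the fingers, beyond 3 mm (value of joint start_yellow above 0.003 m and contact force between the fingers and timer_yellow above 0.5 N), for 0.05 s.
At the end, for the whole second after the job is handed in: All four buttons are up (within 1 mm), the yellow timer lies flat and still within 15 mm of where it started, and the blue timer, block, tape and cup are within 10 mm of where they started (value of joint each of clear_yellow, start_yellow, clear_blue, start_blue below 0.001 m and distance of timer_yellow from where it was at the start of the episode below 0.015 m and angle between timer_yellow's own z axis and vertical below 0.05 rad and linear speed of timer_yellow below 0.01 m/s and distance of each of timer_blue, block, tape, cup from where it was at the start of the episode below 0.01 m); the robot touches nothing.
It fails at once if the yellow timer is pressed harder than 30 N (contact force between any of the arm, the fingers and timer_yellow above 30 N).
It fails at once if the yellow timer is lifted off the bench, tipped or shifted by more than 15 mm (height (world z) of timer_yellow above 0.006 m or angle between timer_yellow's own z axis and vertical above 0.1 rad or distance of timer_yellow from where it was at the start of the episode above 0.015 m).
It fails at once if both buttons of the yellow timer are pressed together (value of joint each of clear_yellow, start_yellow above 0.003 m).
It fails at once if the blue timer is touched or one of its buttons pressed (contact force between any of the arm, the fingers and timer_blue above 0.5 N or value of joint any of clear_blue, start_blue above 0.002 m).
It fails at once if the block, tape or cup is touched (contact force between any of the arm, the fingers and block above 0.5 N or contact force between any of the arm, the fingers and tape above 0.5 N or contact force between any of the arm, the fingers and cup above 0.5 N).
It also fails if it takes over 38 s, if anything falls off the work surface, if the arm or the gripper's body presses on something with over 40 N, if the wrist force passes 120 N, or if a joint passes its speed limit or range.

ROBOT

A 6-joint arm with a two-finger parallel gripper is mounted at the origin on the work surface. World frame = base frame: x ahead of the robot, y to its left, z up, the work surface at z = 0. Lengths are in m, angles in rad, forces in N, time in s.
With the tool pointing down it reaches from about 0.25 to 0.725 m from the base axis. Payload 4 kg.
Tool frame: the origin (TCP) lies midway between the tips of the shut fingers; the grasp point (between the pads) lies 19 mm behind it; z points along the fingers, y is the line along which they close (so a half turn about z gives the same grasp; the last joint's range is limited). The gripper opens to 85 mm and grips with 20 to 120 N. Pads are 22 mm wide; open, the fingers measure 114 mm over their backs; the gripper's body (76 mm by 85 mm) begins 54 mm behind the grasp point. The pads swing forward as they close: fully open they stand 13 mm farther back than shut.
Start: joints at [-1.25, 0.241, 0.005, 1.335, 0, 1.571], TCP at [0.158, -0.474, 0.231] pointing down, gripper open.
Joint ranges: [-2.72, 2.72], [-1.05, 1.87], [-1.09, 1.28], [-1.99, 2.15], [-1.42, 1.44], [-3.14, 3.14]. Speed limits (rad/s): [2.79, 2.79, 3.14, 3.14, 3.14, 3.14].

INTERFACE

Orientations are given as a unit quaternion [x, y, z, w].
In Python, from workcell import monitor, vision, job gives the robot as it stands.
- The arm moves only by the tool move_arm, never from a script. Its argument "moves" is a list that holds one entry, the list of rows, each a list of 5 numbers: the shift along the world's x, y, z in m, then the turn about the world's z in degrees, then the opening in per cent of the stroke, from 0 (shut) to 100 (fully open). In form: [[[x, y, z, turn, gripper], ...]]. A call has 1 to 5 rows; each row is the pose to reach, as a shift and turn from the pose commanded when the call began; what a row does not reach only later rows make up. A row lasts 1/8 s, in which the tool goes at most 62.5 mm and 10.7 degrees, less where a joint would pass 70% of its speed; a pose out of reach is approached as far as the arm can. A call with a gripper value outside its range is refused whole. The fingers move at their own pace and stop on an object; the grip force is fixed at half the most. Time passes only in rows, so rows that repeat a pose let the fingers close. It gives the time, the measured TCP pose, the force, the opening and the grip force at its end, in the units of the state.
- monitor.get_obs(): the state, without advancing time (a new reading comes with each control period).
- vision.camera(name): name is "side" or "top"; returns a dict with "color" (400x640x3 uint8, red, green, blue), "camera_matrix" (3x3 intrinsics, pixels), "k1" (the pictures are not rectified: a ray, as slopes to the right and down, at radius r is drawn at 1 + k1 r^2 times it, then the intrinsics apply), "eye" and "attitude" of the camera in the world. Camera axes: x right, y up, looking along -z (the intrinsics and any distortion apply to the point x, -y, -z); pixel columns grow to the right and rows downward; lengths in m; the calibration is good to about 2 mm. A picture is of the moment at which its call begins. There is no depth.
- job.job_done(): hands the job in; it is judged then, once.
The state is a dict: "clock": time; "joint_pos": joint angles; "joint_vel": joint speeds; "tau": joint torques, N m; "eef_pos": TCP position; "tool_rot": TCP orientation; "ft_force": force on the tool from outside, world axes, zero at the start; "ft_torque": the same for the moment, N m; "grip_width": finger opening in m; "grasp_force": force on a finger pad.
Only numpy, scipy, OpenCV 4.12 (cv2) and the standard library are available. Lean on these libraries where they do the work, as an engineer would, in place of code of your own. Each camera call takes 0.05 s, during which the arm holds its last target. There are 200 camera calls.

## Working session

There is one attempt and no reset: what is moved stays moved. The work goes in short steps, Python scripts to look and compute and a tool call to move; the robot and the scene stay as the last step left them, time stands still between calls to the robot, and variables do not carry over. Pictures are saved under pics/ and viewed, at most 10 in all, crops included, and the job is handed in when it is done.

Besides the shell and the picture viewer there is one more tool, called after "Emit:" in YAML: its name, and indented under it one key for each argument. move_arm: Moves the arm, as the interface text tells. Its arguments: {"type":"object","properties":{"moves":{"type":"array","items":{"type":"array","items":{"type":"array","items":{"type":"number"}}}}},"required":["moves"]}

```bash
mkdir -p pics; cat > h.py <<'E'
import numpy as np, cv2
from scipy.spatial.transform import Rotation as R
from workcell import monitor, vision, job
def ray(c,u,v):
    K=c["camera_matrix"];K=np.array(K)
    d=np.array([(u-K[0,2])/K[0,0],(v-K[1,2])/K[1,1]]);s=d.copy()
    for _ in range(20): s=d/(1+c["k1"]*(s@s))
    a=np.array(c["attitude"]); M=a if a.shape==(3,3) else R.from_quat(a).as_matrix()
    return M@np.array([s[0],-s[1],-1.0])
def onplane(c,u,v,z):
    r=ray(c,u,v);e=np.array(c["eye"]);return e+r*(z-e[2])/r[2]
def blobs(c,lo,hi,amin=40):
    h=cv2.cvtColor(c["color"],cv2.COLOR_RGB2HSV)
    m=cv2.inRange(h,np.array(lo),np.array(hi))
    n,l,s,ce=cv2.connectedComponentsWithStats(m)
    return [(int(s[i,4]),s[i,:4].tolist(),ce[i].round(1)) for i in range(1,n) if s[i,4]>=amin]
E
python3 - <<'E'
from h import *
for n in("top","side"):
    c=vision.camera(n);cv2.imwrite(f"pics/{n}0.png",c["color"][:,:,::-1]);print(n,c["eye"],c["attitude"],c["k1"])
    for nm,lo,hi in(("red",(0,150,90),(6,255,255)),("red2",(174,150,90),(180,255,255)),("green",(45,110,50),(85,255,255)),("yellow",(20,120,90),(34,255,255)),("blue",(100,120,60),(125,255,255))):
        for b in blobs(c,lo,hi):print(nm,b,onplane(c,*b[2],.0405 if nm[0] in"rg" else .028).round(4))
o=monitor.get_obs();print(o["clock"],o["eef_pos"],o["tool_rot"],o["ft_force"])
E
```

```text
top [0.55060228 0.0151387  0.86931135] [ 9.50201254e-06 -3.29226524e-02 -7.05324981e-01  7.08119178e-01] -0.09297231470540239
red (147, [371, 226, 15, 14], array([378. , 232.3])) [ 0.5198 -0.1161  0.0405]
red (150, [183, 264, 15, 14], array([189.7, 270.5])) [0.4493 0.2288 0.0405]
green (220, [442, 100, 37, 21], array([461.3, 110.1])) [ 0.7519 -0.2776  0.0405]
green (178, [412, 215, 15, 15], array([419.1, 221.7])) [ 0.5395 -0.1934  0.0405]
green (188, [226, 260, 16, 16], array([233.6, 267.8])) [0.4547 0.1486 0.0405]
yellow (63, [437, 108, 12, 9], array([442.8, 111.8])) [ 0.7507 -0.2451  0.028 ]
yellow (1719, [352, 187, 85, 61], array([393.4, 219.9])) [ 0.5427 -0.1473  0.028 ]
blue (1866, [173, 233, 81, 50], array([213.1, 259.9])) [0.4676 0.1887 0.028 ]
side [ 0.22451355 -0.54783827  0.61353934] [ 0.40127403 -0.12212639 -0.27583906  0.8648567 ] -0.09980194152406971
red (115, [313, 250, 14, 11], array([319.8, 254.6])) [ 0.519  -0.1184  0.0405]
green (1018, [17, 0, 35, 73], array([36.4, 38.7])) [0.2207 1.6568 0.0405]
green (401, [0, 25, 24, 50], array([ 7. , 54.4])) [0.0882 1.5384 0.0405]
green (136, [50, 24, 16, 26], array([56.3, 37.3])) [0.3013 1.5971 0.0405]
green (81, [219, 189, 12, 9], array([224.5, 192.7])) [0.4543 0.148  0.0405]
green (130, [467, 209, 13, 20], array([472.6, 217.9])) [ 0.8251 -0.2181  0.0405]
green (149, [347, 270, 16, 13], array([354.8, 276.2])) [ 0.5393 -0.1951  0.0405]
yellow (101, [443, 196, 7, 20], array([446.1, 205.6])) [ 0.8225 -0.1521  0.028 ]
yellow (1598, [300, 234, 89, 66], array([343.2, 269.6])) [ 0.5387 -0.1633  0.028 ]
blue (606, [196, 175, 60, 35], array([223.3, 192.7])) [0.4571 0.1647 0.028 ]
0.1 [ 0.15749171 -0.47396421  0.23051706] [ 9.87161515e-01  1.59722521e-01 -1.56642491e-04 -9.14053831e-04] [ 0.85806786  0.26706187 -0.22131046]
```

View pics/top0.png

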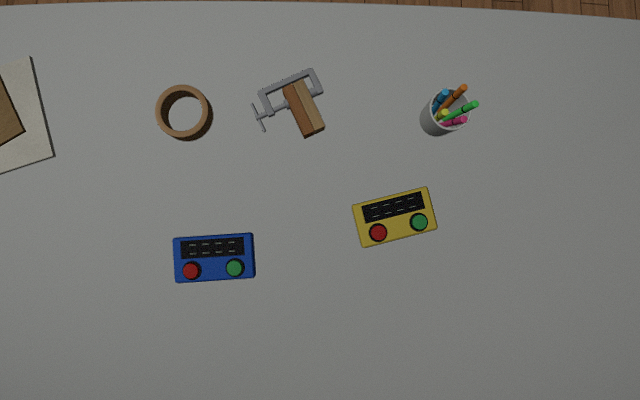

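View pics/side0.png

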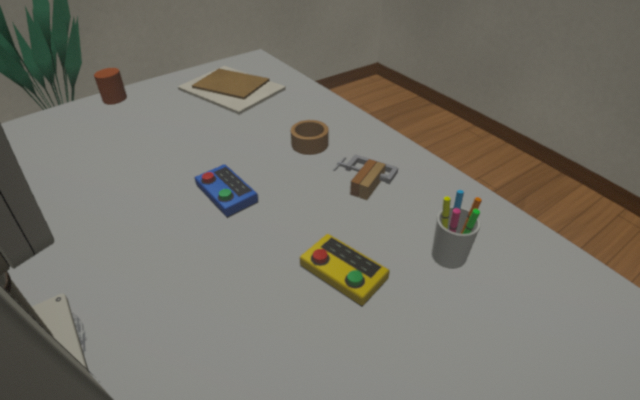

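The top view shows the yellow timer with red at (378,232) and green at (419,222). In the side view they are at (320,255) and (355,276). Both views agree within 2.5 mm, and the button spacing measures 80 mm, as specified. The way there is clear, so I shut the gripper and go above the red button.

Emit:
move_arm:
  moves:
    - [[0.04,0.04,0,0,0],[0.08,0.08,0,0,0],[0.12,0.12,0,0,0],[0.16,0.16,0,0,0],[0.2,0.2,0,0,0]]

```text
clock: 0.72
eef_pos: [0.3585, -0.2729, 0.231]
tool_rot: [0.987, 0.16, -0.0, -0.0]
ft_force: [1.8, 0.0, 0.4]
grip_width: -0.0002
grasp_force: 0.0
```

Emit:
move_arm:
  moves:
    - [[0.04,0.04,0,0,0],[0.08,0.08,0,0,0],[0.12,0.12,-0.03,0,0],[0.162,0.157,-0.07,0,0],[0.162,0.157,-0.11,0,0]]

```text
clock: 1.35
eef_pos: [0.5225, -0.1151, 0.1203]
tool_rot: [0.987, 0.162, 0.001, 0.0]
ft_force: [0.2, -0.6, 0.1]
grip_width: -0.0003
grasp_force: 0.0
```

Emit:
move_arm:
  moves:
    - [[0,0,0,0,0],[0,0,0,0,0],[0,0,0,0,0]]

```text
clock: 1.72
eef_pos: [0.5207, -0.1186, 0.1236]
tool_rot: [0.987, 0.159, 0.002, 0.001]
ft_force: [-0.6, 0.5, -0.3]
grip_width: 0.0001
grasp_force: 0.0
```

```bash
python3 - <<'E'
from h import *
c=vision.camera("side");cv2.imwrite("pics/s1.png",c["color"][150:350,200:500,::-1].repeat(2,0).repeat(2,1))
for nm,lo,hi in(("red",(0,150,90),(6,255,255)),("green",(45,110,50),(85,255,255))):
    for b in blobs(c,lo,hi,20):print(nm,b,onplane(c,*b[2],.0405).round(4))
o=monitor.get_obs();print(o["clock"],o["eef_pos"],o["tool_rot"],o["ft_force"],o["grip_width"])
E
```

```text
red (34, [204, 174, 8, 5], array([207.4, 175.9])) [0.4484 0.2267 0.0405]
red (112, [313, 250, 14, 10], array([319.8, 254.5])) [ 0.5191 -0.1182  0.0405]
green (824, [17, 0, 34, 71], array([35.7, 36.9])) [0.2205 1.6895 0.0405]
green (22, [42, 19, 6, 10], array([44.7, 23.5])) [0.2815 1.8909 0.0405]
green (293, [0, 32, 20, 40], array([ 5.9, 51.8])) [0.0854 1.5812 0.0405]
green (45, [50, 34, 8, 16], array([52.9, 40.6])) [0.282  1.5596 0.0405]
green (78, [219, 189, 12, 9], array([224.5, 192.6])) [0.4544 0.1483 0.0405]
green (129, [467, 209, 13, 20], array([472.6, 217.8])) [ 0.8253 -0.218   0.0405]
green (149, [347, 270, 16, 13], array([354.8, 276.2])) [ 0.5393 -0.1951  0.0405]
1.775 [ 0.52068445 -0.11852222  0.12357116] [9.87268380e-01 1.59050590e-01 1.85985804e-03 7.72996367e-04] [ 0.2213904  -0.15907779 -0.29358991] 5.3446186211969655e-05
```

View pics/s1.png

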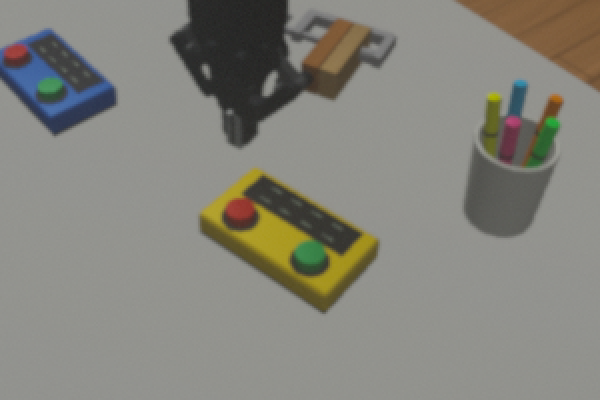

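The fingertip (crop pixel 240,140) hangs above the red cap (240,210), and the TCP is at (0.5207,-0.1185). That is within 2 mm of the button. I go down to just above it.

Emit:
move_arm:
  moves:
    - [[-0.001,0,-0.03,0,0],[-0.001,0,-0.055,0,0],[-0.001,0,-0.068,0,0],[-0.001,0,-0.073,0,0],[-0.001,0,-0.073,0,0]]

```text
clock: 2.4
eef_pos: [0.5191, -0.1178, 0.0489]
tool_rot: [0.987, 0.16, 0.0, 0.0]
ft_force: [-0.0, -0.3, -0.1]
grip_width: 0.0004
grasp_force: 0.0
```

Emit:
move_arm:
  moves:
    - [[0,0,0,0,0],[0,0,0,0,0]]

```text
clock: 2.65
eef_pos: [0.5193, -0.1176, 0.049]
tool_rot: [0.987, 0.16, 0.001, 0.0]
ft_force: [0.9, -0.6, -0.2]
grip_width: -0.0001
grasp_force: 0.0
```

Emit:
move_arm:
  moves:
    - [[0,0,-0.005,0,0],[0,0,-0.008,0,0],[0,0,-0.01,0,0],[0,0,-0.0105,0,0]]

```text
clock: 3.15
eef_pos: [0.5186, -0.1175, 0.0379]
tool_rot: [0.987, 0.16, -0.0, -0.0]
ft_force: [-1.5, 1.1, 3.3]
grip_width: 0.0001
grasp_force: 1.7
```

Emit:
move_arm:
  moves:
    - [[0,0,-0.0015,0,0],[0,0,-0.0025,0,0],[0,0,-0.0025,0,0],[0,0,-0.0025,0,0]]

```text
clock: 3.65
eef_pos: [0.5185, -0.1175, 0.0355]
tool_rot: [0.987, 0.16, -0.0, -0.0]
ft_force: [-2.1, -0.2, 5.6]
grip_width: -0.0002
grasp_force: 2.6
```

5.6 N is about 5 mm of travel, so the red button is pressed. Now I lift, let it spring back and go across to green.

Emit:
move_arm:
  moves:
    - [[0,0,0.008,0,0],[0,0,0.025,0,0],[0,0,0.035,0,0],[0,0,0.035,0,0],[0,0,0.035,0,0]]

```text
clock: 4.28
eef_pos: [0.5183, -0.1174, 0.0699]
tool_rot: [0.987, 0.16, -0.0, -0.0]
ft_force: [-0.6, -0.6, -0.4]
grip_width: 0.0003
grasp_force: 0.0
```

Emit:
move_arm:
  moves:
    - [[0.01,-0.038,0,0,0],[0.0205,-0.077,0,0,0],[0.0205,-0.077,-0.01,0,0],[0.0205,-0.077,-0.022,0,0],[0.0205,-0.077,-0.022,0,0]]

```text
clock: 4.9
eef_pos: [0.5372, -0.1929, 0.0462]
tool_rot: [0.987, 0.16, -0.002, -0.001]
ft_force: [0.3, -0.7, -0.7]
grip_width: 0.0
grasp_force: 0.0
```

```bash
python3 - <<'E'
from h import *
c=vision.camera("side");cv2.imwrite("pics/s2.png",c["color"][150:350,200:500,::-1].repeat(2,0).repeat(2,1))
o=monitor.get_obs();print(o["clock"],o["eef_pos"],o["ft_force"])
for b in blobs(c,(0,150,90),(6,255,255),20):print(b,onplane(c,*b[2],.0405).round(4))
E
```

```text
4.95 [ 0.53790641 -0.19313984  0.04708033] [-0.29910614 -0.39990539  0.18364447]
(34, [204, 174, 9, 5], array([207.6, 175.9])) [0.4487 0.2265 0.0405]
(114, [313, 250, 14, 10], array([319.7, 254.6])) [ 0.5188 -0.1183  0.0405]
```

View pics/s2.png

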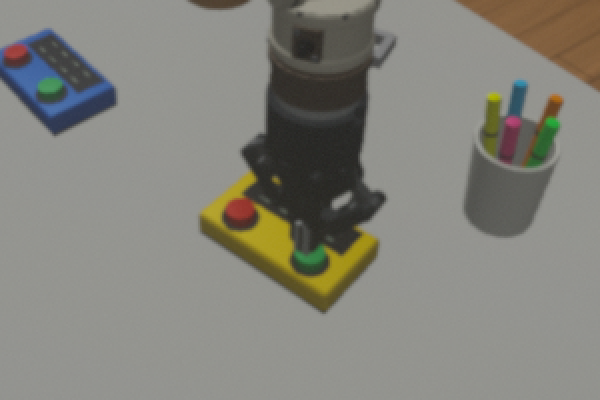

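The red button is back up at (320,255), unmoved, and the timer has not shifted. The fingertip (crop 302,248) is just above the green cap (310,258). Now I press it.

Emit:
move_arm:
  moves:
    - [[0.001,-0.001,-0.003,0,0],[0.001,-0.001,-0.007,0,0],[0.001,-0.001,-0.009,0,0],[0.001,-0.001,-0.0105,0,0]]

```text
clock: 5.45
eef_pos: [0.5404, -0.1953, 0.0381]
tool_rot: [0.987, 0.16, 0.0, -0.0]
ft_force: [-0.6, 0.3, 2.0]
grip_width: 0.0002
grasp_force: 1.6
```

Emit:
move_arm:
  moves:
    - [[0,0,-0.0015,0,0],[0,0,-0.0025,0,0],[0,0,-0.0028,0,0],[0,0,-0.0028,0,0]]

```text
clock: 5.95
eef_pos: [0.5404, -0.1953, 0.0355]
tool_rot: [0.987, 0.16, 0.0, -0.0]
ft_force: [-0.3, 1.1, 5.7]
grip_width: 0.0001
grasp_force: 2.6
```

The green button is pressed too, at 5.7 N. Now I withdraw.

Emit:
move_arm:
  moves:
    - [[0,0,0.008,0,0],[0,0,0.04,0,0],[0,0,0.09,0,0],[-0.02,0,0.14,0,0],[-0.05,0,0.16,0,0]]

```text
clock: 6.58
eef_pos: [0.4914, -0.1966, 0.1983]
tool_rot: [0.987, 0.16, 0.002, 0.002]
ft_force: [-0.2, -0.5, 1.2]
grip_width: 0.0005
grasp_force: 0.0
```

Emit:
move_arm:
  moves:
    - [[-0.03,-0.02,0,0,0],[-0.06,-0.04,0,0,0],[-0.06,-0.04,0,0,0],[-0.06,-0.04,0,0,0]]

```text
clock: 7.08
eef_pos: [0.4303, -0.2357, 0.1951]
tool_rot: [0.987, 0.159, 0.0, 0.0]
ft_force: [-0.1, -0.1, 0.1]
grip_width: -0.0001
grasp_force: 0.0
```

```bash
python3 - <<'E'
from h import *
for n in("top","side"):
    c=vision.camera(n)
    for lo,hi in(((0,150,90),(6,255,255)),((45,110,50),(85,255,255))):
        for b in blobs(c,lo,hi,60):print(n,b[2],onplane(c,*b[2],.0405).round(4))
o=monitor.get_obs();print(o["clock"],o["eef_pos"],o["ft_force"])
E
```

```text
top [378.  232.5] [ 0.5195 -0.1161  0.0405]
top [189.9 270.6] [0.4491 0.2285 0.0405]
top [461.2 110.2] [ 0.7517 -0.2774  0.0405]
top [419.1 221.7] [ 0.5395 -0.1934  0.0405]
top [233.7 267.8] [0.4547 0.1485 0.0405]
side [34.8 38.2] [0.215  1.6719 0.0405]
side [ 5.4 46.6] [0.0863 1.6641 0.0405]
side [ 6.2 65. ] [0.0793 1.3974 0.0405]
side [224.6 192.6] [0.4546 0.1481 0.0405]
side [472.6 217.9] [ 0.8251 -0.2181  0.0405]
side [354.8 276.2] [ 0.5393 -0.1951  0.0405]
7.175 [ 0.43079342 -0.23526586  0.19490498] [ 0.80025399 -1.32828564  0.07906387]
```

Nothing has moved and both buttons are up.

```bash
python3 -c "
from workcell import job
print(job.job_done())"
```

```text
the job is handed in; nothing more can be done
None
```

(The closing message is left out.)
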